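# Seat the balance pan by feel and set the check weight on it

### The arm

A 6-joint arm with a two-finger parallel gripper is mounted at the origin on a cart in front of the work surface, level with it; the furniture and walls round the work are solid. World frame = base frame: x ahead of the robot, y to its left, z up, the work surface at z = 0. Lengths are in m, angles in rad, forces in N, time in s.
With the tool pointing down it reaches from about 0.25 to 0.775 m from the base axis. Payload 4 kg.
Tool frame: the origin (TCP) lies on the centre line of the jaws, within the pads' length; the fingertips stand 8 mm ahead of it and the grasp point (between the pads) lies 11 mm behind it; z points along the fingers, y is the direction in which the jaws open and shut (so a half turn about z gives the same grasp; the last joint's range is limited). The gripper opens to 94 mm and grips with 3 to 60 N. Pads are 16 mm wide; open, the fingers measure 119 mm over their backs; the gripper's body (75 mm by 177 mm) begins 78 mm behind the grasp point.
Start: joints at [1.118, 0.087, 1.371, -0, 1.684, -0.103], TCP at [0.189, 0.517, 0.214] pointing down, gripper open.
Joint ranges: [-3.1, 3.1], [-0.76, 2.03], [0.27, 2.55], [-1.08, 4.22], [0.17, 2.65], [-2.57, 2.57]. Speed limits (rad/s): [2.79, 2.79, 3.14, 3.14, 3.14, 3.14].

### API

Orientations are given as [roll, pitch, yaw] about the fixed x, y, z axes, in that order (R = Rz(yaw) Ry(pitch) Rx(roll)).
In Python, from bench import robot, cams, close_job gives the robot as it stands.
- The arm moves only by the tool arm_command, never from a script. Its argument "plan" is one flat list of numbers, 7 for each row, row after row: the shift along the tool's x, y, z in cm, then the turn, a rotation vector about the tool's x, y, z in degrees, then the closure, from 0 (fully open) to 1 (shut). A call has 1 to 8 rows; each row shifts and turns the commanded pose from where the row before left it, along the tool's axes as they then stand; what a row does not reach is not made up. A row lasts 1/8 s, in which the tool goes at most 62.5 mm and 10.7 degrees, less where a joint would pass 70% of its speed; a pose out of reach is approached as far as the arm can. A call with a gripper value outside its range is refused whole. The fingers move at their own pace and stop on an object; the grip force is fixed at half the most. Time passes only in rows, so rows that do not move let the fingers close. It gives the time, the measured TCP pose, the force and the opening at its end, in the units of the state.
- robot.get_obs(): the state, without advancing time (a new reading comes with each control period).
- cams.snapshot(name): name is "side" or "top" or "wrist"; returns a dict with "pixels" (420x560x3 uint8, red, green, blue), "fov_y" (degrees; the focal length in pixels is half the picture's height over the tangent of half this angle, whatever the lens; pixels are square), "cx", "cy" (the principal point, pixels), "camera_from_world" (4x4, takes a point from world to camera coordinates); the wrist camera has in their place "tool_from_camera" (4x4, takes a point from camera to tool coordinates, whose origin is the TCP and whose axes are the flange's). Camera axes: x right, y up, looking along -z (the intrinsics and any distortion apply to the point x, -y, -z); pixel columns grow to the right and rows downward; lengths in m; the calibration is good to about 2 mm. A picture is of the moment at which its call begins: read the wrist's pose just before it. There is no depth.
- close_job(): hands the job in, once; it reports no verdict.
The state is a dict: "time": time; "joint_positions": joint angles; "qvel": joint speeds; "joint_torque": joint torques, N m; "tool_pos": TCP position; "ee_rot": TCP orientation; "wrist_force": force on the tool from outside, world axes, zero at the start; "wrist_torque": the same for the moment, N m; "width": finger opening in m.
Only numpy, scipy, OpenCV 4.12 (cv2) and the standard library are available. Lean on these libraries where they do the work, as an engineer would, in place of code of your own. Each camera call takes 0.05 s, during which the arm holds its last target.

### The job

The pan of the small bench balance has slipped out of its socket: keep it on the balance, and slide it about over the deck, searching round the middle, until the foot hidden under it drops fully home into the socket and the pan sits low and level. Then stand the largest of the three brass weights upright on the pan inside its raised ring and let go. Leave the other two weights, the mug, the stamp and the dropper bottle where they are, standing.

Things in the scene. Friction and masses are not known exactly. Their poses are not given: they have to be found in the camera images.
- balance: White bench balance fixed to the worktop: square housing 210 x 210 mm, 40 mm high, with a grey sloping console (blank display, three buttons) on its -x side reaching to x = -168 mm. Origin: centre of the square housing on the worktop; z up. Its top has a round window, 124 mm across, centred on the origin, with a 2 mm step down to a flat dark steel deck.
- deck_mid (a point): Centre of the balance's window at deck height, 38 mm above the worktop. The deck has one round blind socket, 40 mm diameter, 7 mm deep, hidden under the pan: its axis lies anywhere up to 13 mm from this point, in any horizontal direction, different each time. With its foot partly over the socket the pan leans towards it (up to 0.17 rad) and can jam there, until eased back.
- pan: Loose round steel weighing pan, 136 mm diameter, 0.3 to 0.5 kg, level. Origin: centre of the foot's underside; z up. Foot under the plate: white plastic, 36 mm diameter, 11 mm long, end tapered at 45 degrees to a flat 28 mm across. At the start it stands on the deck (origin 38 mm above the worktop), 20 to 30 mm from the socket's axis. Home, the origin is at 31 mm: it drops 7 mm.
- pan_ring (a point): Centre of the pan's upper face, 15 mm above the pan's origin (plate 4 mm thick). Round it on that face stands a white plastic ring, inner diameter 80 mm, wall 4 mm, 14 mm high. Fingers reaching into the ring can push the pan about from inside; it is slippery all over (friction about 0.2) and slides at about 1 N, and once home it cannot be slid further.
- weight_large: Largest of three brass check weights (200 g): cylinder of 30 mm diameter up to about 24 mm height, with a narrower neck and knob above, 40 mm high in all. Origin: centre of its underside; z up. The three weights stand upright on the worktop and change places from start to start.
- weight_mid: Middle brass check weight, same shape, 24 mm diameter, 32 mm high, standing on the worktop. Origin: centre of its underside. To be left alone.
- weight_small: Smallest brass check weight, same shape, 19 mm diameter, 26 mm high, standing on the worktop. Origin: centre of its underside. To be left alone.
- mug: White dotted mug, upright, 82 mm wide and 91 mm high; 114 mm long with its handle, which points to the mug's own -y; the origin is the centre of that length, on the underside. Bystander.
- stamp: Rubber stamp standing upright, wooden foot 22 x 52 mm (long along its y) and 20 mm high, black knob of 30 mm diameter to 78 mm height. Origin: centre of its underside. Bystander.
- dropper_bottle: Brown dropper bottle with a black cap, upright, 34 mm diameter, 102 mm high. Origin: centre of its underside. Bystander.
Not all that is in view belongs to the job. Several things have the shape of the pan; the one meant has the colours described above.

How it is judged:
By the outcome, as a careful person would: the job done as asked, in the order asked, and still so for the second after the job is handed in, with the robot touching nothing.
It also fails if it takes over 64 s, if anything falls off the work surface, if the arm or the gripper's body presses on something with over 40 N, if the wrist force passes 120 N, or if a joint passes its speed limit or range.

## Working session

There is one attempt and no reset: what is moved stays moved. The work goes in short steps, Python scripts to look and compute and a tool call to move; the robot and the scene stay as the last step left them, time stands still between calls to the robot, and variables do not carry over. Pictures are saved under pics/ and viewed, and the job is handed in when it is done.

Besides the shell and the picture viewer there is one more tool, called after "Call:" as a command line: name --argument value ..., lists and objects as JSON in quotes. arm_command: Moves the arm, as the interface text tells. Its arguments: {"type":"object","properties":{"plan":{"type":"array","items":{"type":"number"}}},"required":["plan"]}

```bash
ls; mkdir -p pics; cat > h.py <<'E'
import numpy as np, cv2, pickle
from bench import robot, cams, close_job
from scipy.spatial.transform import Rotation as R
def snap(n,f):
    o=robot.get_obs(); s=cams.snapshot(n); cv2.imwrite('pics/%s.png'%f,s['pixels'][:,:,::-1])
    s['obs']=o; pickle.dump(s,open('pics/%s.pkl'%f,'wb')); return s
def load(f): return pickle.load(open('pics/%s.pkl'%f,'rb'))
def cam(s):
    h=s['pixels'].shape[0]; f=h/2/np.tan(np.radians(s['fov_y'])/2)
    if 'camera_from_world' in s: M=np.linalg.inv(np.array(s['camera_from_world']))
    else:
        o=s['obs']; T=np.eye(4); T[:3,:3]=R.from_euler('xyz',o['ee_rot']).as_matrix(); T[:3,3]=o['tool_pos']; M=T@np.array(s['tool_from_camera'])
    return f,M
def px2w(s,u,v,z):
    f,M=cam(s); d=M[:3,:3]@np.array([(u-s['cx'])/f,-(v-s['cy'])/f,-1]); p=M[:3,3]; return p+d*(z-p[2])/d[2]
def w2px(s,p):
    f,M=cam(s); c=np.linalg.inv(M)@np.r_[p,1]; return s['cx']+f*c[0]/-c[2], s['cy']-f*c[1]/-c[2]
def crop(f,u0,v0,u1,v1,k,out):
    i=cv2.imread('pics/%s.png'%f)[v0:v1,u0:u1]; cv2.imwrite('pics/%s.png'%out,cv2.resize(i,None,fx=k,fy=k,interpolation=cv2.INTER_CUBIC))
E
python3 - <<'E'
from h import *
np.set_printoptions(precision=4,suppress=True)
for n in ['side','top','wrist']:
    s=snap(n,n+'0'); print(n,{k:v for k,v in s.items() if k not in('pixels',)})
E
```

```text
pics
side {'fov_y': 57.39547057322692, 'cx': 282.6244063389353, 'cy': 205.99446701188305, 'camera_from_world': array([[ 0.95  , -0.3118,  0.0168, -0.5897],
       [ 0.1235,  0.4246,  0.8969, -0.1032],
       [-0.2868, -0.85  ,  0.4419, -0.7933],
       [ 0.    ,  0.    ,  0.    ,  1.    ]]), 'obs': {'time': 0.0, 'joint_positions': array([ 1.1179,  0.0879,  1.3722, -0.    ,  1.6836, -0.1031]), 'qvel': array([ 0.0007,  0.0001, -0.0005, -0.0009,  0.0003,  0.0007]), 'joint_torque': array([ -0.001 , -34.0161, -30.2432,   0.0717,   0.0329,  -0.0002]), 'tool_pos': array([0.1883, 0.5162, 0.2123]), 'ee_rot': array([-3.1394, -0.0002,  2.7918]), 'wrist_force': array([ 0.692 ,  0.8497, -0.7947]), 'wrist_torque': array([0.0543, 0.0344, 0.0034]), 'width': 0.09434384162432748}}
top {'fov_y': 47.57802828529856, 'cx': 277.5350731621518, 'cy': 214.17760243585212, 'camera_from_world': array([[-0.0119, -0.9998, -0.0134, -0.0804],
       [ 0.996 , -0.013 ,  0.0885, -0.6163],
       [-0.0887, -0.0123,  0.996 , -0.9513],
       [ 0.    ,  0.    ,  0.    ,  1.    ]]), 'obs': {'time': 0.05, 'joint_positions'
[... 511 characters left out ...]
9.03590006104594, 'tool_from_camera': array([[ 0.0008,  0.9625,  0.2713,  0.0799],
       [ 1.    , -0.001 ,  0.0007,  0.    ],
       [ 0.001 ,  0.2713, -0.9625, -0.1707],
       [ 0.    ,  0.    ,  0.    ,  1.    ]]), 'obs': {'time': 0.1, 'joint_positions': array([ 1.1179,  0.0879,  1.3721,  0.    ,  1.6836, -0.1031]), 'qvel': array([-0.0011, -0.0024, -0.0016, -0.0001,  0.0021, -0.0004]), 'joint_torque': array([  0.0022, -34.1249, -30.3302,   0.0719,   0.0304,  -0.0001]), 'tool_pos': array([0.1883, 0.5163, 0.2125]), 'ee_rot': array([-3.1396, -0.0002,  2.7918]), 'wrist_force': array([1.2206, 0.705 , 0.7523]), 'wrist_torque': array([ 0.0803, -0.0509,  0.0514]), 'width': 0.09413392041377942}}
```

View pics/top0.png

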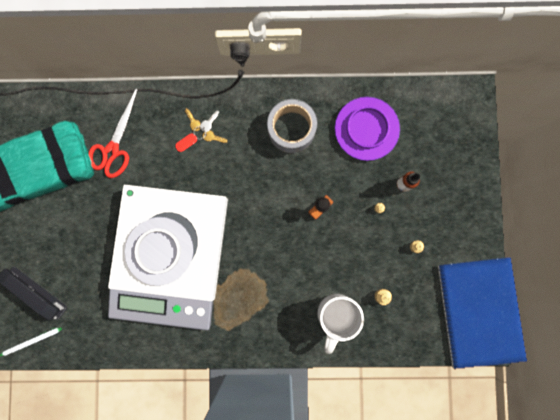

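View pics/side0.png

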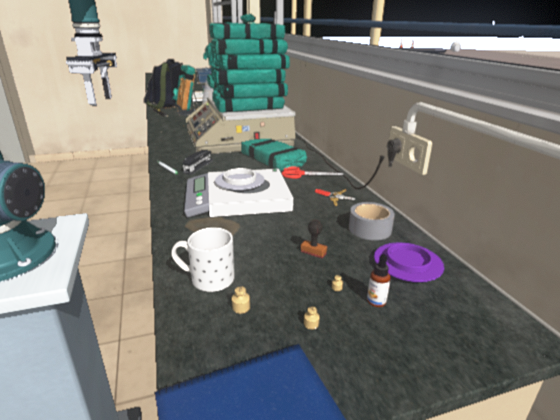

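View pics/wrist0.png

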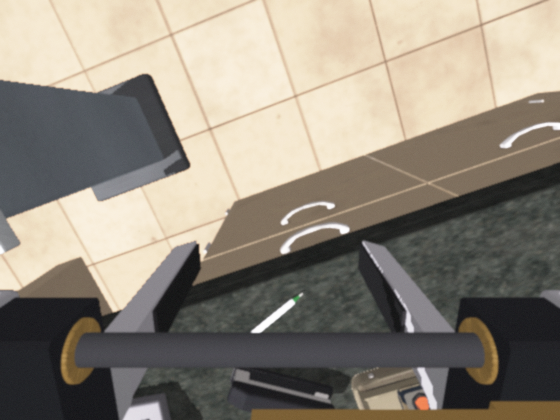

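The top view (up = +x, left = +y) shows the balance at about (168,257). A steel pan with a white ring sits at (157,250). The purple bowl (367,128) and grey bowl (292,125) have the pan's shape but the wrong colours. The brass weights are at (384,297), (417,247) and (379,208). I'll check enlarged crops.

```bash
python3 - <<'E'
from h import *
crop('top0',100,180,240,335,4,'c1'); crop('top0',310,160,440,340,4,'c2')
E
```

```text
(no output)
```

View pics/c1.png

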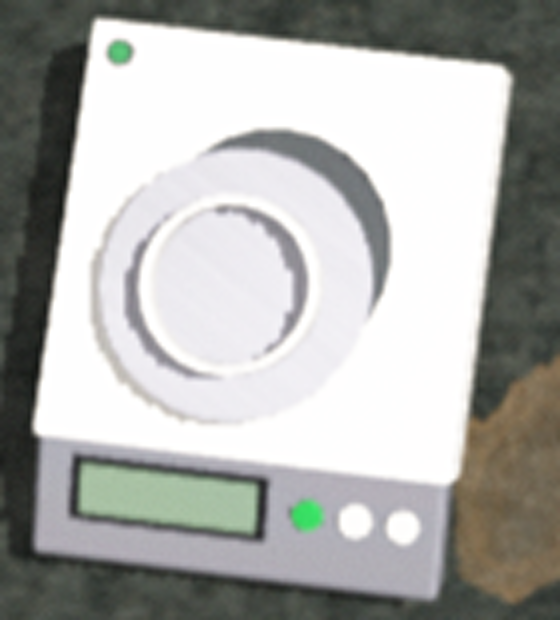

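View pics/c2.png

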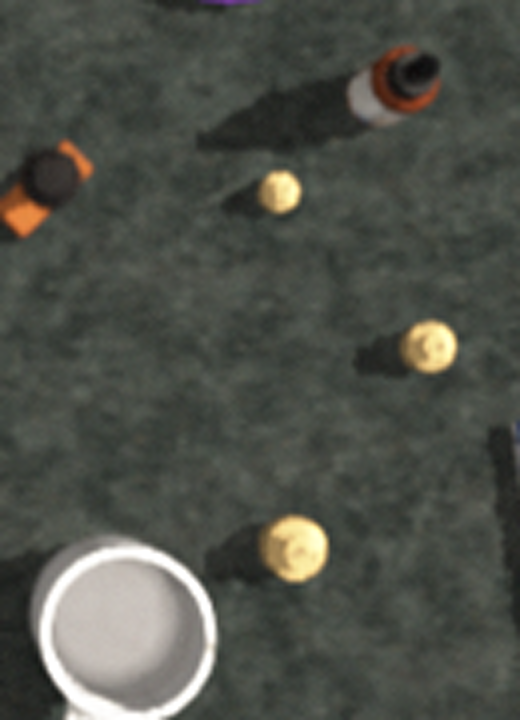

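```bash
python3 - <<'E'
from h import *
np.set_printoptions(precision=4,suppress=True)
s=load('top0')
def c1(u,v,z): return px2w(s,100+(u+.5)/4-.5,180+(v+.5)/4-.5,z)
def c2(u,v,z): return px2w(s,310+(u+.5)/4-.5,160+(v+.5)/4-.5,z)
C=[c1(*p,.04) for p in [(93,18),(512,70),(455,485),(35,433)]]
for i in range(4): print('corner',C[i],np.linalg.norm(C[i]-C[i-1]))
m=np.mean(C,0); e=(C[0]+C[1]-C[2]-C[3])[:2]; yaw=np.arctan2(e[1],e[0]); print('mid',m,'yaw',yaw)
print('pan plate',c1(236,286,.053), 'diam',np.linalg.norm(c1(97,286,.053)-c1(375,286,.053)))
print('ring',c1(228,285,.067),np.linalg.norm(c1(139,285,.067)-c1(319,285,.067)))
for n,p,z in [('L',(294,548),.024),('M',(430,347),.019),('S',(280,192),.016)]:
    w=c2(*p,z);print(n,w)
    print(' side px',w2px(load('side0'),w))
print(np.linalg.norm(c2(260,548,.022)-c2(328,548,.022)))
print('side pan', w2px(load('side0'),c1(236,286,.053)))
print('mug',c2(125,632,.091))
E
```

```text
corner [0.6799 0.2274 0.04  ] 0.2114848028144918
corner [0.6502 0.0129 0.04  ] 0.2165706487522703
corner [0.442  0.0419 0.04  ] 0.21027180101397694
corner [0.47  0.253 0.04 ] 0.2130075088361156
mid [0.5605 0.1338 0.04  ] yaw -0.1300751983660419
pan plate [0.5422 0.1492 0.053 ] diam 0.13884334457353442
ring [0.5425 0.1494 0.067 ] 0.08858370034306237
L [ 0.4454 -0.2996  0.024 ]
 side px (np.float64(240.03547085473502), np.float64(295.98173519220256))
M [ 0.546  -0.3733  0.019 ]
 side px (np.float64(310.6835258570649), np.float64(314.8833703675024))
S [ 0.6271 -0.2997  0.016 ]
 side px (np.float64(336.4039789477142), np.float64(280.7545123092913))
0.034344909900252886
side pan (np.float64(238.77494796897304), np.float64(178.76538769180226))
mug [ 0.4129 -0.2056  0.091 ]
```

```bash
python3 - <<'E'
from h import *
crop('side0',170,150,310,230,5,'c3'); crop('side0',150,220,350,340,4,'c4')
E
```

```text
(no output)
```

View pics/c3.png

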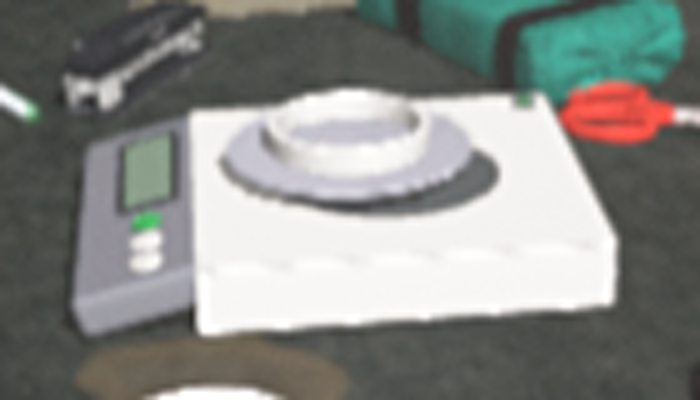

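View pics/c4.png

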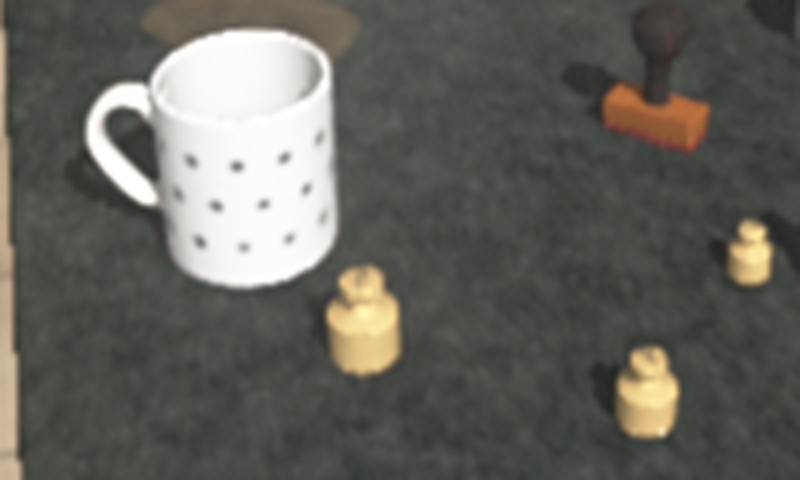

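The balance is centred at about (0.560, 0.134), and its 210 mm edges check out. The pan is at (0.542, 0.149), and the steel disc with the white ring on the balance is the right one. The largest weight is at (0.445, −0.300). It is the widest of the three at 17/14/11 px, and both views agree. I'll move over the pan with the fingers set to fit loosely inside the ring.

Call:
arm_command --plan '[-5,-2.4,0.9,0,0,0,0.48,-5,-2.4,0.9,0,0,0,0.48,-5,-2.4,0.9,0,0,0,0.48,-5,-2.4,0.9,0,0,0,0.48,-5,-2.4,0.9,0,0,0,0.48,-5,-2.4,0.9,0,0,0,0.48,-5,-2.4,0.9,0,0,0,0.48,-5,-2.4,0.9,0,0,0,0.48]'

```text
time: 1.15
tool_pos: [0.4994, 0.1978, 0.1409]
ee_rot: [3.141, -0.0, 2.792]
wrist_force: [-0.2, 0.6, -0.3]
width: 0.0489
```

```bash
cat >> h.py <<'E'
def delta(p):
    o=robot.get_obs(); M=R.from_euler('xyz',o['ee_rot']).as_matrix()
    return M.T@(np.array(p)-o['tool_pos'])*100
E
python3 - <<'E'
from h import *
o=robot.get_obs(); print(o['time'],o['tool_pos'],o['ee_rot'],o['width'],o['wrist_force'])
print(delta([.542,.149,.12]))
snap('wrist','w1')
E
```

```text
1.15 [0.49937334 0.19777262 0.14093317] [ 3.14142255e+00 -3.06655302e-04  2.79164881e+00] 0.04894081463669793 [-0.16537855  0.61075388 -0.31413865]
[-5.67710136 -3.12058295  2.09104529]
```

View pics/w1.png

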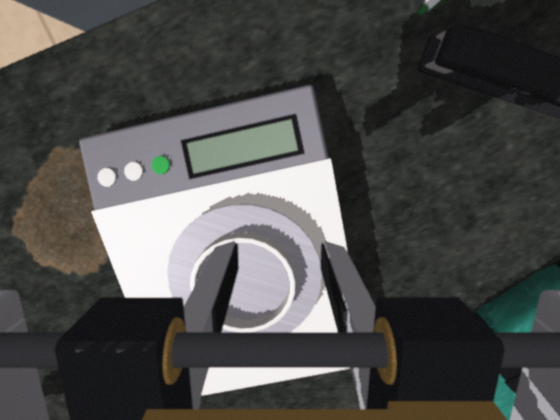

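```bash
python3 - <<'E'
from h import *
crop('w1',150,180,350,350,4,'c5'); print(px2w(load('w1'),243,286,.067))
print(w2px(load('w1'),[.5425,.1494,.067]))
o=robot.get_obs(); print(o['tool_pos'],o['qvel'])
E
```

```text
[0.54122828 0.15041284 0.067     ]
(np.float64(242.4352048843535), np.float64(287.663088175996))
[0.50302757 0.19219415 0.13916849] [ 0.06769183 -0.031656    0.04147313  0.04780353  0.06289144  0.13918681]
```

View pics/c5.png

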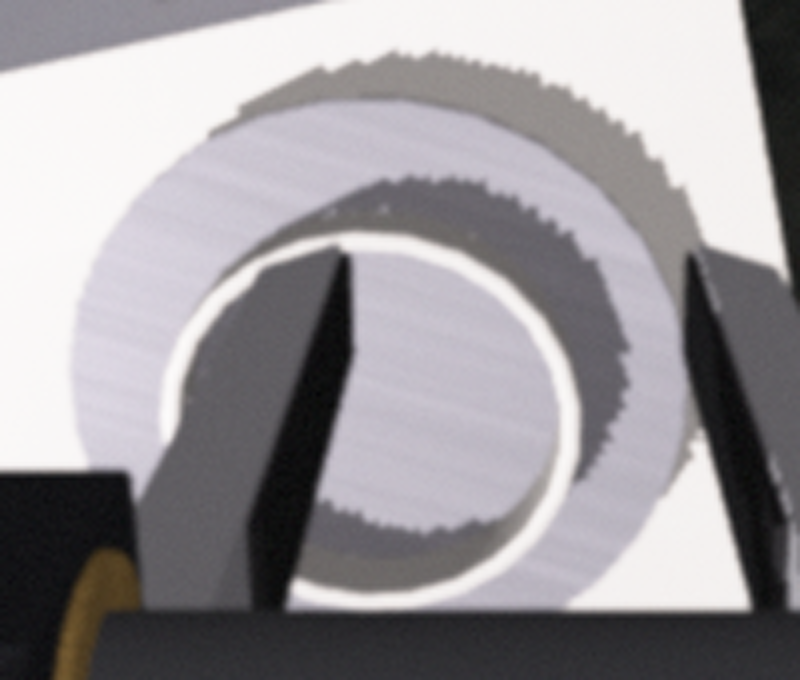

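Call:
arm_command --plan '[0,0,0,0,0,0,0.48,0,0,0,0,0,0,0.48]'

```text
time: 1.45
tool_pos: [0.4978, 0.2, 0.1415]
ee_rot: [3.141, -0.001, 2.793]
wrist_force: [-0.1, 1.1, 0.3]
width: 0.0488
```

```bash
python3 - <<'E'
from h import *
o=robot.get_obs(); print(o['tool_pos'],o['ee_rot'],o['width'])
print(delta([.542,.150,.11]),delta([.542,.150,.068]))
E
```

```text
[0.49782016 0.20001992 0.14152243] [ 3.14121777e+00 -6.45344038e-04  2.79265915e+00] 0.04882631228024863
[-5.86393979 -3.19125105  3.14726283] [-5.86665023 -3.19282555  7.34726166]
```

Call:
arm_command --plan '[-3,-1.6,1,0,0,0,0.48,-2.87,-1.6,1,0,0,0,0.48,0,0,0,0,0,0,0.48,0,0,0,0,0,0,0.48]'

```text
time: 1.95
tool_pos: [0.5419, 0.1506, 0.122]
ee_rot: [3.141, -0.0, 2.793]
wrist_force: [0.6, -0.6, -0.0]
width: 0.0487
```

```bash
python3 - <<'E'
from h import *
o=robot.get_obs(); print(o['tool_pos'],o['ee_rot'],o['width'])
print(delta([.542,.150,.066]))
snap('wrist','w2');snap('side','s2')
crop('s2',170,110,310,230,5,'c6')
E
```

```text
[0.54193283 0.15058738 0.12201021] [ 3.14069278e+00 -1.67203240e-04  2.79349941e+00] 0.04866036950635896
[-0.0272869  -0.05796408  5.60096649]
```

View pics/w2.png

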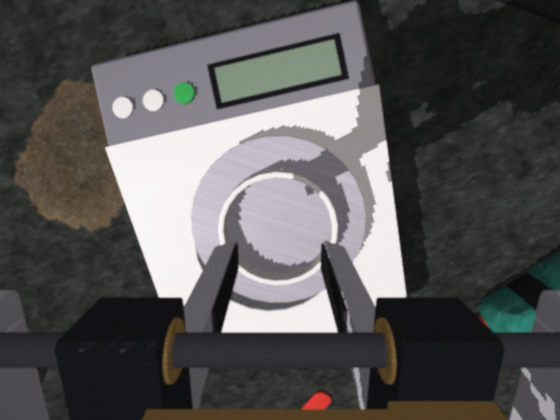

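View pics/c6.png

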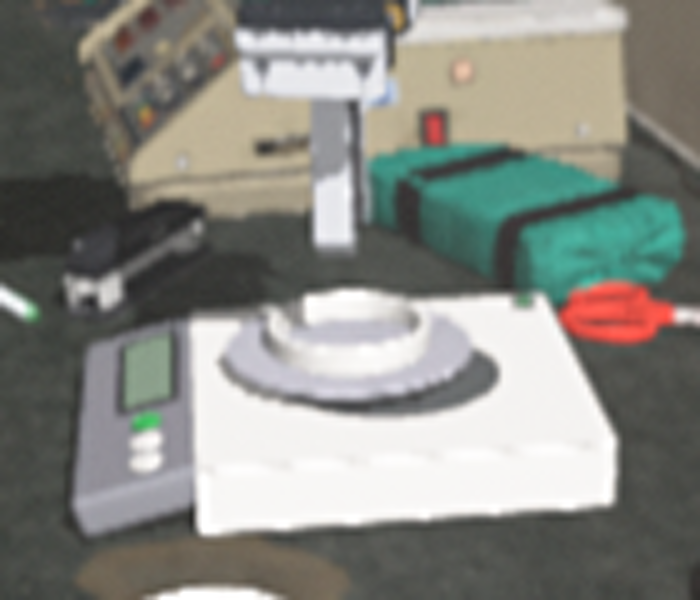

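```bash
python3 - <<'E'
from h import *
print(px2w(load('w2'),277.5,229,.067))
crop('w2',180,130,380,310,4,'c7')
E
```

```text
[0.54039549 0.14979881 0.067     ]
```

View pics/c7.png

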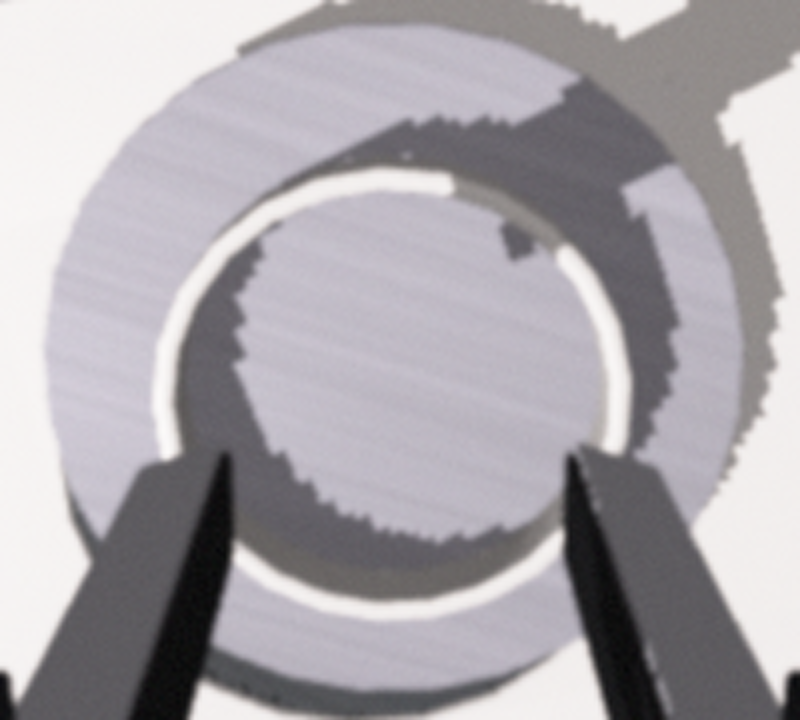

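Call:
arm_command --plan '[0.06,-0.08,1.9,0,0,0,0.52,0,0,1.9,0,0,0,0.52,0,0,1.2,0,0,0,0.52,0,0,0.6,0,0,0,0.52,0,0,0,0,0,0,0.52,0,0,0,0,0,0,0.52]'

```text
time: 2.8
tool_pos: [0.5424, 0.1486, 0.0661]
ee_rot: [3.141, 0.001, 2.792]
wrist_force: [-0.4, 0.2, -0.0]
width: 0.0453
```

```bash
python3 - <<'E'
from h import *
o=robot.get_obs(); print(o['tool_pos'],o['wrist_force'],o['width'])
snap('wrist','w3');snap('side','s3')
crop('s3',170,110,310,230,5,'c8')
print(R.from_euler('xyz',o['ee_rot']).as_matrix().round(3))
print(delta([.5605,.134,.066]))
E
```

```text
[0.54239135 0.14857029 0.06612059] [-0.44698222  0.22994994 -0.04563438] 0.04526115951596642
[[-0.939  0.343  0.001]
 [ 0.343  0.939  0.   ]
 [-0.001  0.001 -1.   ]]
[-2.20079624 -0.7516107   0.03169722]
```

View pics/w3.png

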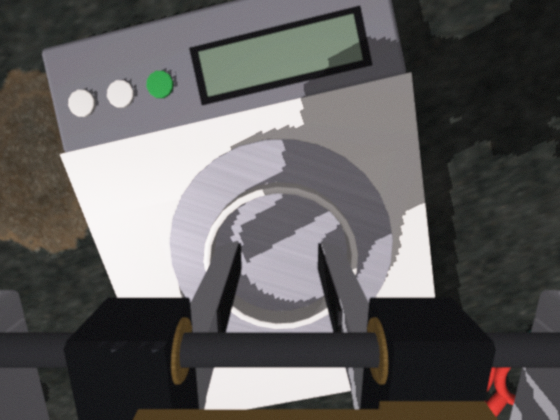

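View pics/c8.png

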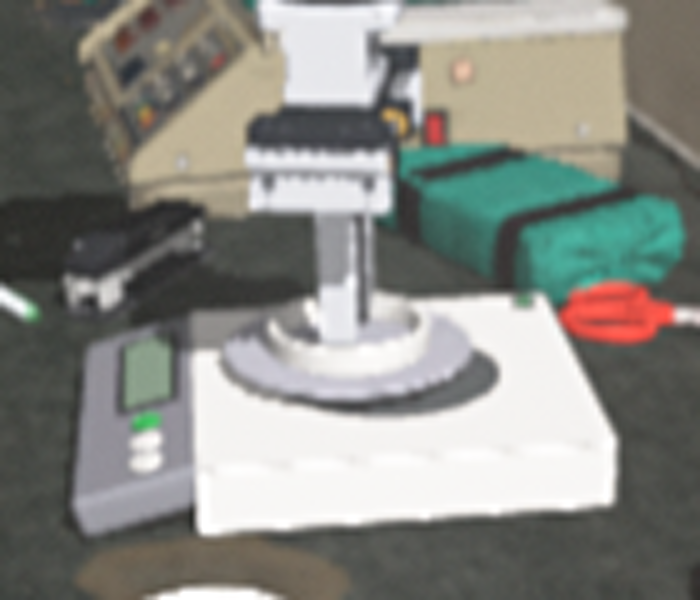

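Call:
arm_command --plan '[0,0,0,0,0,0,0.455,0,0,0,0,0,0,0.455]'

```text
time: 3.15
tool_pos: [0.542, 0.1486, 0.0658]
ee_rot: [3.141, 0.0, 2.792]
wrist_force: [-0.3, -0.7, -0.3]
width: 0.0512
```

Call:
arm_command --plan '[-0.3,-0.1,0,0,0,0,0.455,-0.3,-0.1,0,0,0,0,0.455,-0.3,-0.1,0,0,0,0,0.455,-0.3,-0.1,0,0,0,0,0.455]'

```text
time: 3.65
tool_pos: [0.552, 0.1405, 0.0655]
ee_rot: [3.141, 0.0, 2.792]
wrist_force: [0.3, 0.6, 0.0]
width: 0.0515
```

Call:
arm_command --plan '[-0.2,-0.07,0,0,0,0,0.455,-0.2,-0.07,0,0,0,0,0.455,0,0,0,0,0,0,0.455]'

```text
time: 4.03
tool_pos: [0.5551, 0.1378, 0.0654]
ee_rot: [-3.142, -0.0, 2.792]
wrist_force: [-1.1, 1.2, 0.8]
width: 0.0512
```

```bash
python3 - <<'E'
from h import *
o=robot.get_obs(); print(o['tool_pos'],o['wrist_force'],o['width'])
snap('wrist','w4');snap('side','s4')
crop('s4',170,110,310,230,5,'c9')
E
```

```text
[0.55509585 0.13784661 0.06543292] [-1.14837882  1.20034305  0.7641161 ] 0.051150377755470815
```

View pics/w4.png

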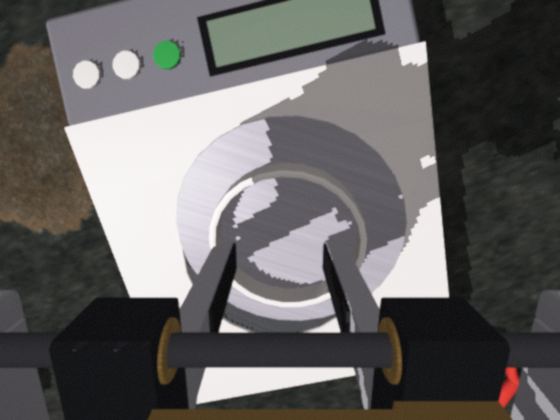

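View pics/c9.png

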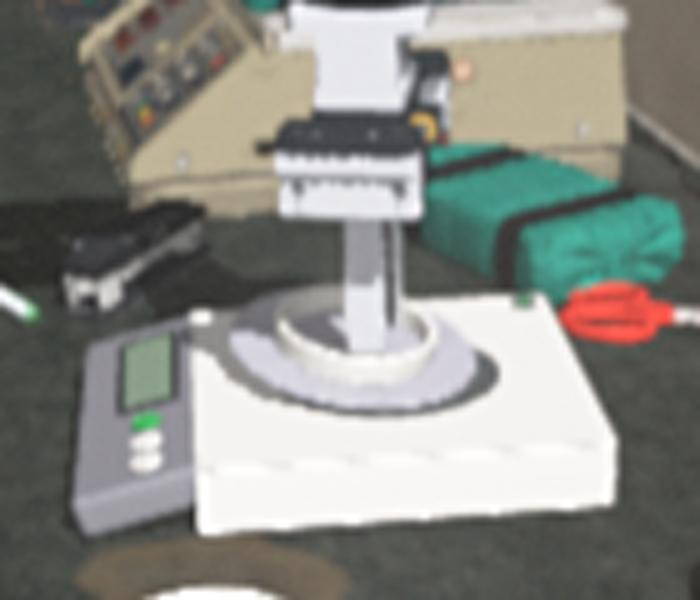

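The pan now leans down towards −y and slightly +x (near edge low in the side view), so the socket lies that way. I'll go on in that direction.

Call:
arm_command --plan '[-0.13,-0.16,0,0,0,0,0.455,-0.13,-0.16,0,0,0,0,0.455,-0.13,-0.16,0,0,0,0,0.455,0,0,0,0,0,0,0.455]'

```text
time: 4.62
tool_pos: [0.5572, 0.1318, 0.0656]
ee_rot: [-3.142, 0.0, 2.792]
wrist_force: [0.8, -0.6, 0.7]
width: 0.0512
```

```bash
python3 - <<'E'
from h import *
o=robot.get_obs(); print(o['tool_pos'],o['wrist_force'],o['wrist_torque'],o['width'])
snap('wrist','w5');snap('side','s5')
crop('s5',170,110,310,230,5,'c9')
E
```

```text
[0.557176   0.13184437 0.06556474] [ 0.7697923  -0.59322723  0.67881255] [ 0.07006525 -0.05877387  0.00819565] 0.05117626619990131
```

View pics/w5.png

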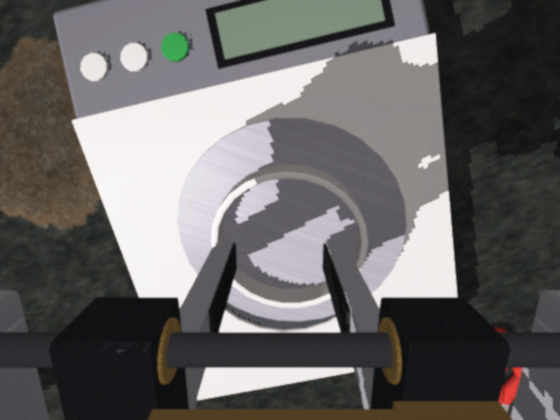

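View pics/c9.png

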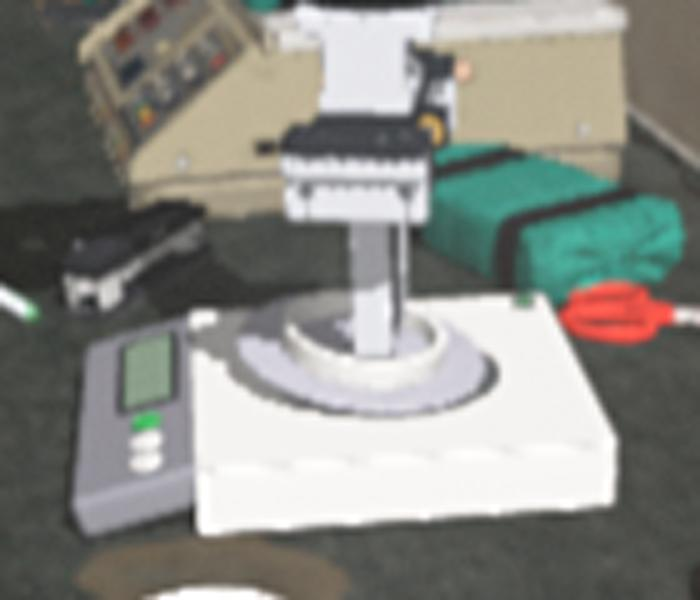

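Still leaning with low forces, so it isn't jammed. I'll continue.

Call:
arm_command --plan '[-0.1,-0.13,0,0,0,0,0.455,-0.1,-0.13,0,0,0,0,0.455,-0.1,-0.13,0,0,0,0,0.455,0,0,0,0,0,0,0.455]'

```text
time: 5.22
tool_pos: [0.5587, 0.1272, 0.0657]
ee_rot: [3.142, 0.001, 2.792]
wrist_force: [0.4, 0.2, 0.7]
width: 0.0514
```

```bash
python3 - <<'E'
from h import *
o=robot.get_obs(); print(o['tool_pos'],o['wrist_force'],o['wrist_torque'],o['width'])
snap('wrist','w6');snap('side','s6')
crop('s6',200,160,280,200,10,'c9');crop('w6',160,100,440,340,2.8,'c10')
E
```

```text
[0.55873827 0.12722916 0.0656527 ] [0.4084017  0.21595162 0.74154009] [ 0.15966739 -0.01493448 -0.04600252] 0.05139323384401318
```

View pics/c10.png

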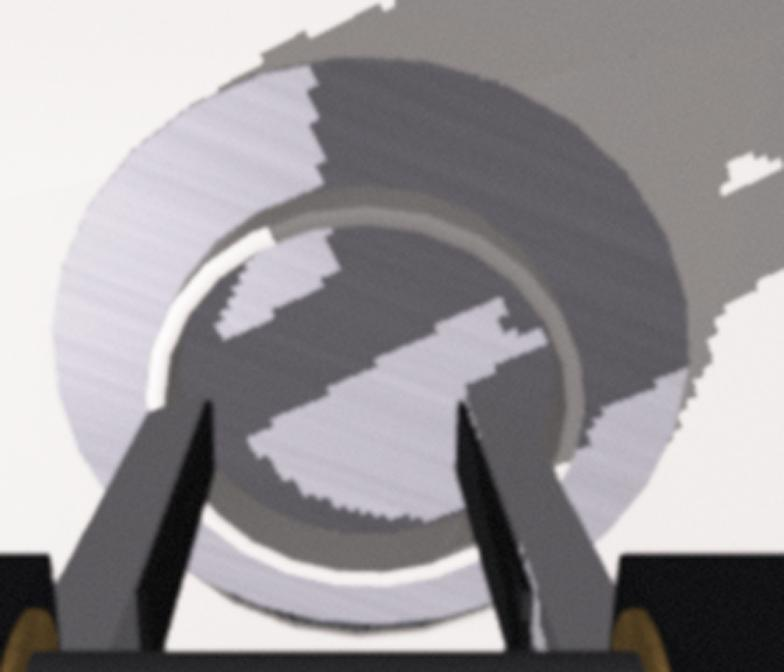

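View pics/c9.png

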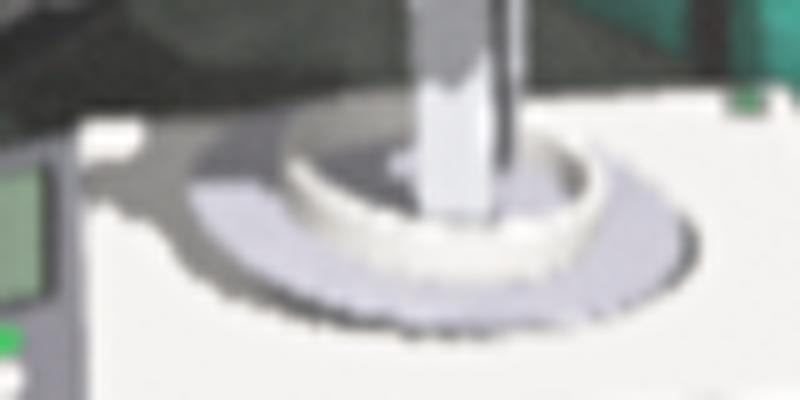

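```bash
cat > fit.py <<'E'
from h import *
from scipy.optimize import least_squares
def fitpan(views,r=.068,hh=.015):
    # views: list of (snap, pts px). plate upper rim circle: centre, tilt (a,b): normal ~ (a,b,1)
    def res(p):
        c=p[:3]; n=np.array([p[3],p[4],1]); n/=np.linalg.norm(n); out=[]
        e1=np.cross(n,[0,1,0]); e1/=np.linalg.norm(e1); e2=np.cross(n,e1)
        t=np.linspace(0,2*np.pi,361)[:-1]
        P=c[:,None]+r*(np.outer(e1,np.cos(t))+np.outer(e2,np.sin(t)))
        for s,pts in views:
            f,M=cam(s); q=np.linalg.inv(M)@np.vstack([P,np.ones(360)])
            U=np.c_[s['cx']+f*q[0]/-q[2],s['cy']-f*q[1]/-q[2]]
            mx=U.mean(0)
            for x in pts:
                d=np.linalg.norm(U-x,axis=1);i=d.argmin(); sg=np.sign(np.dot(np.array(x)-U[i],U[i]-mx)); out.append(sg*d[i])
        return out+[0.0]
    s=least_squares(res,[.555,.135,.05,0,0],x_scale=[.01,.01,.01,.1,.1],diff_step=1e-4)
    c=s.x[:3];n=np.r_[s.x[3:],1];n/=np.linalg.norm(n)
    print('centre',c.round(4),'normal',n.round(3),'tilt',np.arccos(n[2]).round(3),'foot origin',(c-.015*n).round(4),'rms px',np.sqrt(np.mean(s.fun**2)).round(2), 'max',np.abs(s.fun).max().round(2))
    return c,n
E
python3 - <<'E'
from fit import *
w=[(53,330),(70,245),(120,160),(220,88),(360,58),(470,72),(580,130),(650,210),(688,330),(680,420),(640,500),(590,560),(100,475)]
w=[(160+(a+.5)/2.8-.5,100+(b+.5)/2.8-.5) for a,b in w]
sd=[(188,190),(225,240),(320,295),(440,320),(560,316),(650,278),(692,235),(650,170)]
sd=[(200+(a+.5)/10-.5,160+(b+.5)/10-.5) for a,b in sd]
W=load('w6');S=load('s6')
fitpan([(W,w)]);fitpan([(W,w),(S,sd)]);fitpan([(S,sd)])
E
```

```text
centre [0.5505 0.1366 0.0507] normal [ 0.102 -0.135  0.986] tilt 0.17 foot origin [0.549  0.1386 0.0359] rms px 0.75 max 1.45
centre [0.5508 0.1371 0.0511] normal [ 0.098 -0.102  0.99 ] tilt 0.142 foot origin [0.5493 0.1386 0.0362] rms px 1.09 max 2.63
centre [0.5533 0.1371 0.0539] normal [ 0.101 -0.089  0.991] tilt 0.135 foot origin [0.5518 0.1385 0.039 ] rms px 0.31 max 0.61
```

```bash
python3 - <<'E'
from fit import *
W=load('w6')
print('obs',W['obs']['tool_pos'])
print('ring',px2w(W,290.7,241,.066))
print('tips',px2w(W,233.5,243,.0577),px2w(W,325,244,.0577))
for p in [(.5587,.1272,.0577),(.5587,.1272,.0657)]: print('axis px',w2px(W,p))
E
```

```text
obs [0.55873827 0.12722916 0.0656527 ]
ring [0.54829201 0.13780007 0.066     ]
tips [0.54119876 0.10515417 0.0577    ] [0.56006782 0.15519857 0.0577    ]
axis px (np.float64(279.2006545491445), np.float64(257.0700856886779))
axis px (np.float64(279.1913316331966), np.float64(262.88696191876255))
```

The fit gives a pan centre of (0.551, 0.137) and a tilt of about 0.14 rad, lower towards (+x, −y). The ring's low side has dropped almost to the fingertips, so one finger is riding over it. I'll lift, close the fingers, and push from the centre with the tips deeper.

Call:
arm_command --plan '[0,0,-1,0,0,0,0.455,0,0,-1,0,0,0,0.455,0,0,0,0,0,0,1,0,0,0,0,0,0,1,0,0,0,0,0,0,1,0,0,0,0,0,0,1]'

```text
time: 6.08
tool_pos: [0.5582, 0.1274, 0.0851]
ee_rot: [-3.141, -0.001, 2.792]
wrist_force: [-0.3, 0.0, 1.0]
width: 0.0144
```

```bash
python3 - <<'E'
from h import *
o=robot.get_obs(); print(o['tool_pos'],o['wrist_force'],o['width'])
snap('wrist','w7');snap('side','s7')
crop('s7',200,160,280,200,10,'c9');crop('w7',160,100,440,340,2.8,'c10')
E
```

```text
[0.55823555 0.12742337 0.08507314] [-0.28680388  0.02234424  0.96382898] 0.01443298681064136
```

View pics/c10.png

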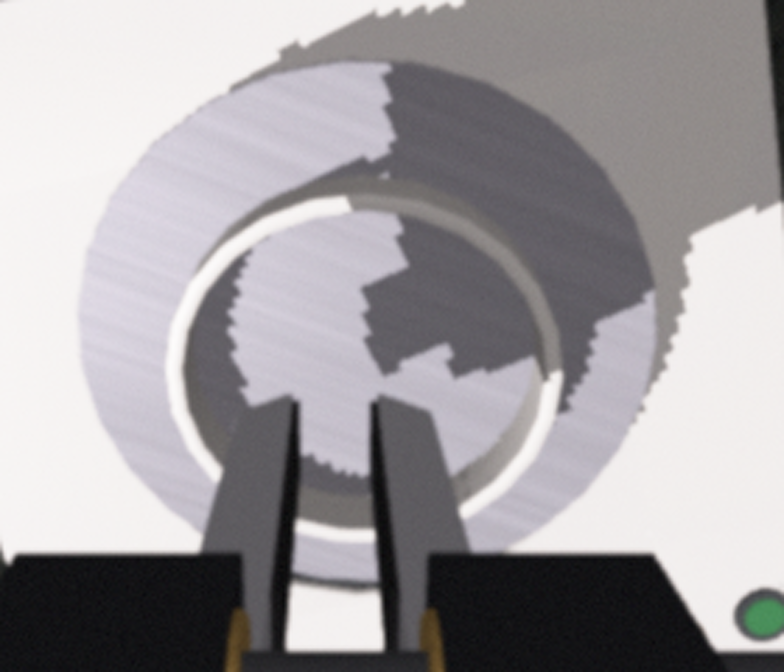

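View pics/c9.png

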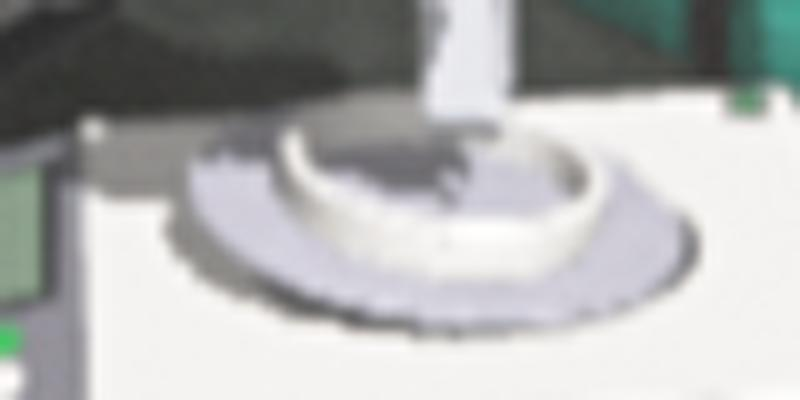

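```bash
python3 - <<'E'
from fit import *
w=[(78,320),(95,235),(150,150),(240,90),(340,62),(450,75),(560,145),(625,225),(655,310),(642,400),(605,470),(108,430),(185,525)]
w=[(160+(a+.5)/2.8-.5,100+(b+.5)/2.8-.5) for a,b in w]
W=load('w7'); c,n=fitpan([(W,w)])
fitpan([(W,w),(load('s7'),[(200+(a+.5)/10-.5,160+(b+.5)/10-.5) for a,b in [(188,190),(225,240),(320,295),(440,320),(560,316),(650,278),(692,235),(650,170)]])])
o=robot.get_obs();print(o['tool_pos'])
E
```

```text
centre [0.5513 0.1352 0.0479] normal [ 0.055 -0.138  0.989] tilt 0.149 foot origin [0.5505 0.1372 0.0331] rms px 1.08 max 2.18
centre [0.5518 0.1362 0.0497] normal [ 0.113 -0.091  0.989] tilt 0.145 foot origin [0.5502 0.1376 0.0348] rms px 1.26 max 2.54
[0.55836261 0.12739505 0.08522036]
```

Call:
arm_command --plan '[0,0,1.2,0,0,0,1,0,0,0.8,0,0,0,1,0,0,0.36,0,0,0,1,0,0,0,0,0,0,1]'

```text
time: 6.68
tool_pos: [0.5581, 0.1274, 0.0612]
ee_rot: [-3.141, -0.001, 2.792]
wrist_force: [-0.1, 0.4, 0.6]
width: 0.0002
```

Call:
arm_command --plan '[-0.44,-0.25,0,0,0,0,1,-0.44,-0.25,0,0,0,0,1,-0.26,-0.15,0,0,0,0,1,0,0,0,0,0,0,1]'

```text
time: 7.18
tool_pos: [0.5673, 0.1171, 0.062]
ee_rot: [3.141, 0.0, 2.791]
wrist_force: [0.1, 0.4, 0.0]
width: 0.0005
```

```bash
cat > look.py <<'E'
import sys
from h import *
k=sys.argv[1]
o=robot.get_obs(); print(o['time'],o['tool_pos'],o['wrist_force'],o['width'])
snap('wrist','w'+k);snap('side','s'+k)
crop('s'+k,200,160,280,200,5,'a');crop('w'+k,120,60,440,340,1.8,'b')
a=cv2.imread('pics/a.png');b=cv2.imread('pics/b.png'); m=np.zeros((b.shape[0]+a.shape[0],b.shape[1],3),np.uint8); m[:b.shape[0]]=b; m[b.shape[0]:,:a.shape[1]]=a
i=cv2.resize(cv2.imread('pics/s%s.png'%k)[110:230,170:310],None,fx=1.25,fy=1.25); m[b.shape[0]:b.shape[0]+150,400:575]=i
cv2.imwrite('pics/L%s.png'%k,m[:, :])
E
python3 look.py 8
```

```text
7.175 [0.56726948 0.11712587 0.06201711] [0.11393066 0.38842751 0.00835123] 0.0004727320999779443
```

View pics/L8.png

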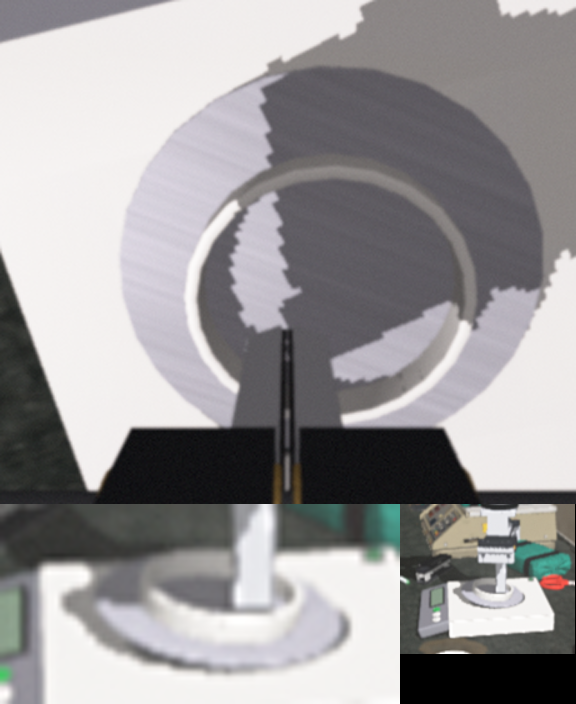

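Call:
arm_command --plan '[-0.22,-0.12,0,0,0,0,1,-0.22,-0.12,0,0,0,0,1,-0.22,-0.12,0,0,0,0,1,0,0,0,0,0,0,1]'

```text
time: 7.78
tool_pos: [0.5721, 0.1116, 0.0619]
ee_rot: [3.142, 0.0, 2.792]
wrist_force: [-0.2, -0.0, 0.0]
width: 0.0004
```

```bash
python3 look.py 9
```

```text
7.775 [0.57212051 0.11163565 0.06188145] [-0.15885451 -0.00558759  0.04479997] 0.00043047385155936557
```

View pics/L9.png

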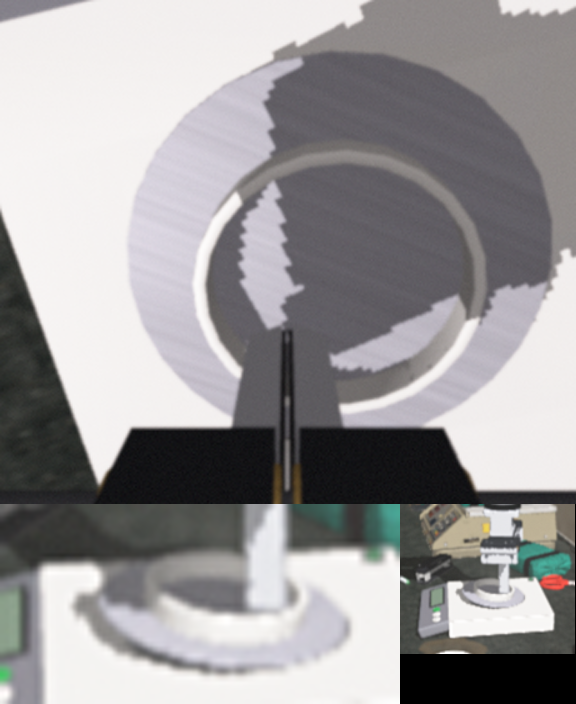

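Call:
arm_command --plan '[-0.22,-0.12,0,0,0,0,1,-0.22,-0.12,0,0,0,0,1]'

```text
time: 8.12
tool_pos: [0.5747, 0.1087, 0.062]
ee_rot: [3.141, -0.002, 2.792]
wrist_force: [-3.7, 2.5, 3.0]
width: 0.0002
```

Call:
arm_command --plan '[-0.22,-0.12,0,0,0,0,1,0,0,0,0,0,0,1]'

```text
time: 8.38
tool_pos: [0.5774, 0.1057, 0.062]
ee_rot: [-3.142, 0.001, 2.791]
wrist_force: [-0.4, 0.0, 0.3]
width: 0.0003
```

```bash
python3 look.py 10
```

```text
8.375 [0.57743585 0.1057068  0.06201375] [-0.38347388  0.00660809  0.34918929] 0.00032085639993602506
```

View pics/L10.png

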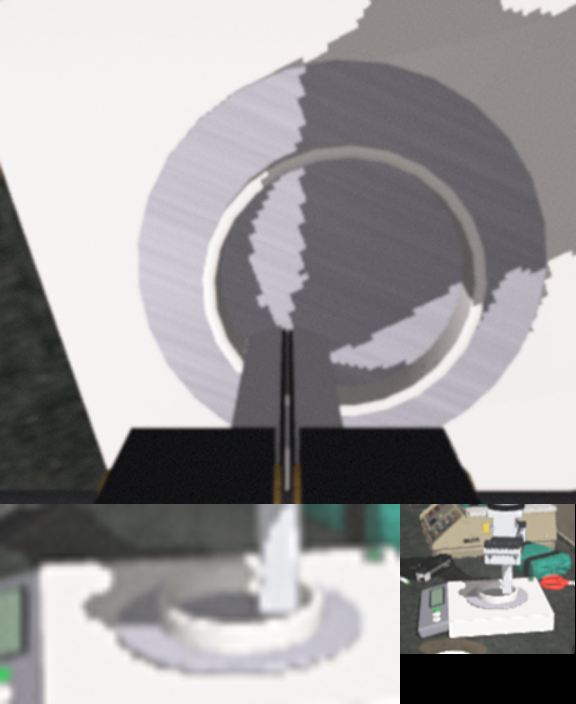

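A force peak of about 5 N, then release. The pan looks low and level. I'll back off and verify.

Call:
arm_command --plan '[0.4,0.2,0,0,0,0,1,0,0,-2,0,0,0,1,0,0,-3,0,0,0,1,4,0,-3,0,0,0,1,5,0,-3,0,0,0,0.7,0,0,0,0,0,0,0.6,0,0,0,0,0,0,0.6]'

```text
time: 9.35
tool_pos: [0.4894, 0.1401, 0.1714]
ee_rot: [-3.141, 0.001, 2.792]
wrist_force: [0.2, -0.5, -0.1]
width: 0.0271
```

```bash
python3 - <<'E'
from h import *
o=robot.get_obs(); print(o['tool_pos'],o['wrist_force'],o['width'])
snap('wrist','w11');snap('side','s11');snap('top','t11')
crop('s11',200,160,280,200,10,'c9');crop('t11',100,180,240,335,4,'c11')
E
```

```text
[0.48939435 0.14008723 0.17143779] [ 0.23365324 -0.51304096 -0.06656366] 0.027118417367020708
```

View pics/w11.png

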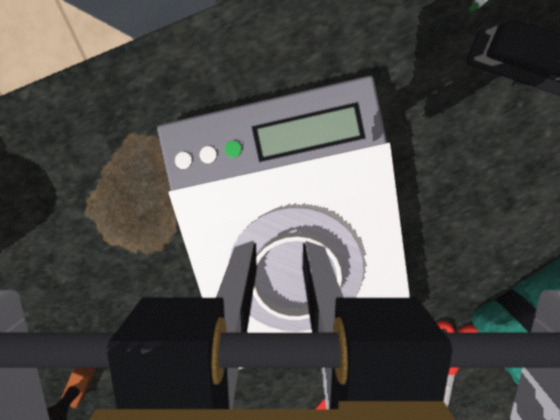

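View pics/c9.png

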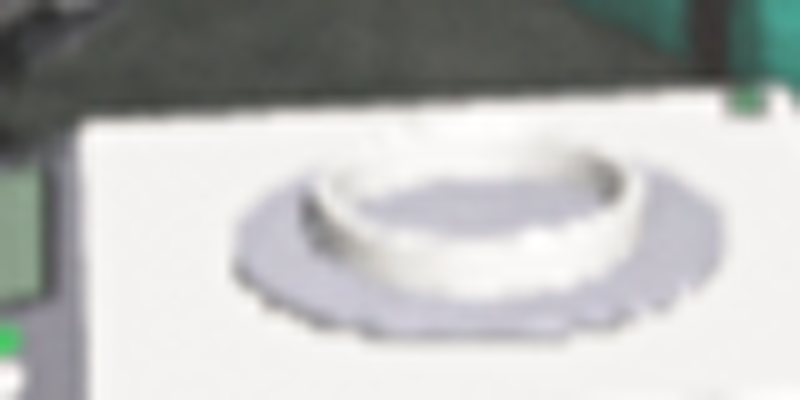

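View pics/c11.png

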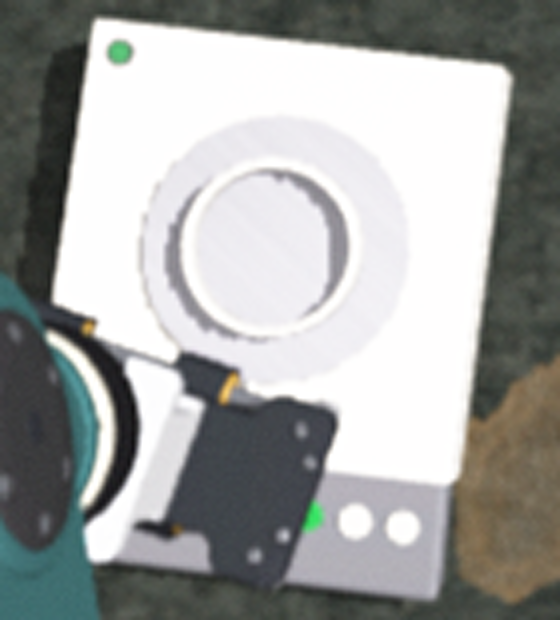

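```bash
python3 - <<'E'
from fit import *
t=[(143,240),(152,195),(190,145),(275,115),(350,138),(395,190),(408,247),(396,305),(360,350),(146,285),(170,325)]
t=[(100+(a+.5)/4-.5,180+(b+.5)/4-.5) for a,b in t]
sd=[(237,243),(262,290),(370,325),(560,325),(690,285),(722,240),(700,195),(650,165),(305,182)]
sd=[(200+(a+.5)/10-.5,160+(b+.5)/10-.5) for a,b in sd]
T=load('t11');S=load('s11')
fitpan([(T,t),(S,sd)]);fitpan([(T,t)])
def c1(u,v,z): return px2w(T,100+(u+.5)/4-.5,180+(v+.5)/4-.5,z)
print(c1(275.5,248,.046),c1(270,248,.060))
print(px2w(load('w11'),296,278,.060))
E
```

```text
centre [0.5618 0.1322 0.0443] normal [-0.019  0.041  0.999] tilt 0.046 foot origin [0.562  0.1315 0.0294] rms px 0.49 max 1.1
centre [0.5613 0.1335 0.038 ] normal [-0.128  0.03   0.991] tilt 0.131 foot origin [0.5632 0.1331 0.0232] rms px 0.29 max 0.55
[0.56105609 0.13131269 0.046     ] [0.56061265 0.13064908 0.06      ]
[0.55863048 0.1317787  0.06      ]
```

The pan reads as home: plate at z ≈ 0.044–0.046 and level within measurement noise, with the ring at about (0.561, 0.131). Next is the large weight.

```bash
cat >> h.py <<'E'
def rows(target,turn_deg,n,nt):
    o=robot.get_obs(); M=R.from_euler('xyz',o['ee_rot']).as_matrix(); st=(np.array(target)-o['tool_pos'])/n
    for i in range(n):
        t=turn_deg/nt if i<nt else 0
        print((M.T@st*100).round(2),round(t,1)); M=M@R.from_rotvec([0,0,np.radians(t)]).as_matrix()
E
python3 - <<'E'
from h import *
rows([.4454,-.2996,.115],51,8,6)
E
```

```text
[-1.37 -5.34  0.69] 8.5
[-2.15 -5.08  0.69] 8.5
[-2.87 -4.71  0.69] 8.5
[-3.54 -4.23  0.69] 8.5
[-4.13 -3.66  0.69] 8.5
[-4.62 -3.01  0.69] 8.5
[-5.02 -2.3   0.69] 0
[-5.02 -2.3   0.69] 0
```

Call:
arm_command --plan '[-1.37,-5.34,0.3,0,0,8.5,0.36,-2.15,-5.08,0.3,0,0,8.5,0.36,-2.87,-4.71,0.5,0,0,8.5,0.36,-3.54,-4.23,0.5,0,0,8.5,0.36,-4.13,-3.66,0.8,0,0,8.5,0.36,-4.62,-3.01,0.8,0,0,8.5,0.36,-5.02,-2.3,0.8,0,0,0,0.36,-5.02,-2.3,0.8,0,0,0,0.36]'

```text
time: 10.5
tool_pos: [0.4452, -0.3014, 0.1221]
ee_rot: [-3.141, -0.002, 1.9]
wrist_force: [0.2, 0.7, 0.3]
width: 0.0603
```

Call:
arm_command --plan '[0,0,0,0,0,0,0.36,0,0,0,0,0,0,0.36]'

```text
time: 10.75
tool_pos: [0.4457, -0.2989, 0.1226]
ee_rot: [-3.141, -0.003, 1.901]
wrist_force: [-0.4, 0.5, 0.2]
width: 0.06
```

```bash
python3 - <<'E'
from h import *
o=robot.get_obs(); print(o['tool_pos'],o['ee_rot'],o['width'],o['joint_positions'])
s=snap('wrist','w12'); print(w2px(s,[.4454,-.2996,.0]),w2px(s,[.4454,-.2996,.024]),w2px(s,[.4454,-.2996,.04]))
E
```

```text
[ 0.44565589 -0.2988515   0.12262937] [-3.14086767e+00 -2.63686002e-03  1.90057988e+00] 0.0600160585759315 [-6.96869607e-01  9.50852763e-02  1.54346950e+00  7.46368598e-04
  1.50566923e+00 -1.02670367e+00]
(np.float64(279.5308430230291), np.float64(206.58340656206875)) (np.float64(279.51822185499213), np.float64(213.91809347624564)) (np.float64(279.5085879907039), np.float64(219.5167336433725))
```

View pics/w12.png

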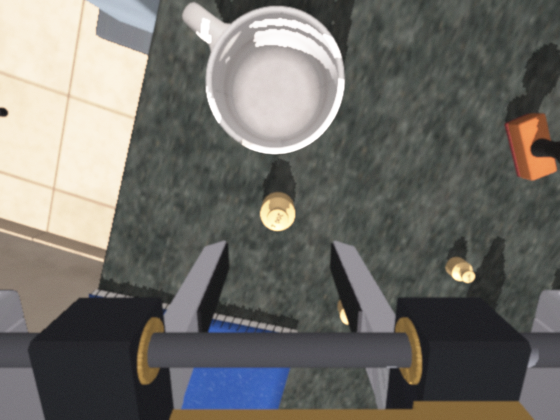

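Weight at (277,212) lies between the jaws, with the mug clear. I'll descend and grip.

Call:
arm_command --plan '[0.12,-0.1,3,0,0,0,0.36,0,0,3,0,0,0,0.36,0,0,3,0,0,0,0.36,0,0,1.5,0,0,0,0.36,0,0,0.45,0,0,0,0.36,0,0,0,0,0,0,0.36]'

```text
time: 11.55
tool_pos: [0.4453, -0.2982, 0.0152]
ee_rot: [3.141, 0.001, 1.902]
wrist_force: [-0.6, 0.2, -0.6]
width: 0.0603
```

```bash
python3 - <<'E'
from h import *
o=robot.get_obs(); print(o['tool_pos'],o['wrist_force'],o['width'])
snap('wrist','w13');snap('side','s13');crop('s13',150,170,350,330,4,'c12')
E
```

```text
[ 0.44527228 -0.29821574  0.01516727] [-0.59072602  0.19979715 -0.59596293] 0.06025222844645187
```

View pics/w13.png

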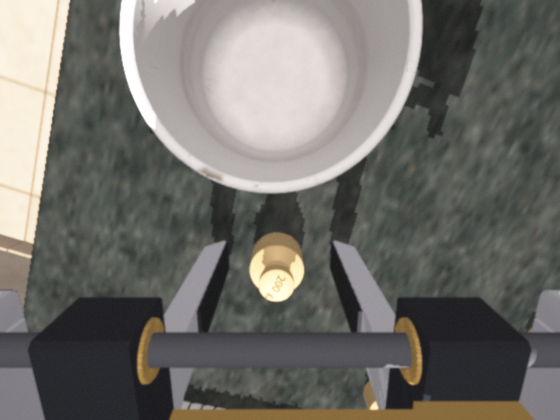

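View pics/c12.png

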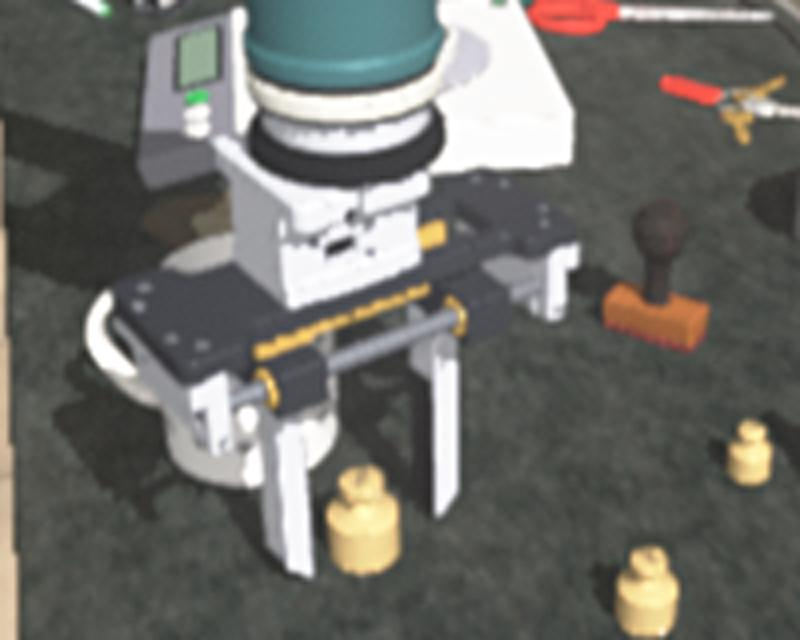

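```bash
python3 - <<'E'
from h import *
s=load('w13'); print(w2px(s,[.4453,-.2982,.04]),w2px(s,[.4453,-.2982,.024]),px2w(s,276,286,.04), px2w(s,276,262,.022))
print(delta(np.r_[px2w(s,276,286,.04)[:2],.0125]))
E
```

```text
(np.float64(280.5152140172781), np.float64(283.7002197792878)) (np.float64(280.39775210379327), np.float64(269.1620792460119)) [ 0.44359725 -0.30012959  0.04      ] [ 0.44196139 -0.29586492  0.022     ]
[-0.07009398 -0.22787789  0.32212344]
```

Call:
arm_command --plan '[0,-0.17,0.25,0,0,0,0.36,0,0,0,0,0,0,0.6,0,0,0,0,0,0,0.8,0,0,0,0,0,0,0.8,0,0,0,0,0,0,0.8,0,0,0,0,0,0,0.8]'

```text
time: 12.4
tool_pos: [0.4432, -0.2987, 0.0119]
ee_rot: [3.141, 0.0, 1.902]
wrist_force: [0.2, 0.7, 0.8]
width: 0.0288
```

Call:
arm_command --plan '[0,0,-1.5,0,0,0,0.8,0,0,-3,0,0,0,0.8,0,0,-4,0,0,0,0.8,0,0,-4,0,0,0,0.8,0,0,0,0,0,0,0.8]'

```text
time: 13.02
tool_pos: [0.445, -0.3004, 0.1417]
ee_rot: [3.137, 0.008, 1.902]
wrist_force: [-0.1, 0.3, -2.0]
width: 0.029
```

```bash
python3 - <<'E'
from h import *
o=robot.get_obs(); print(o['tool_pos'],o['wrist_force'],o['width'])
snap('wrist','w14');snap('side','s14');crop('s14',150,120,350,280,4,'c12')
rows([.562,.1315,.16],0,8,1)
rows([.562,.1315,.16],-51,8,8)
E
```

```text
[ 0.44497313 -0.30042147  0.14168928] [-0.0632842   0.28534742 -2.00585998] 0.02895329537337547
[ 4.6   3.16 -0.29] 0.0
[ 4.6   3.16 -0.29] 0
[ 4.6   3.16 -0.29] 0
[ 4.6   3.16 -0.29] 0
[ 4.6   3.16 -0.29] 0
[ 4.6   3.16 -0.29] 0
[ 4.6   3.16 -0.29] 0
[ 4.6   3.16 -0.29] 0
[ 4.6   3.16 -0.29] -6.4
[ 4.22  3.65 -0.29] -6.4
[ 3.79  4.09 -0.29] -6.4
[ 3.31  4.49 -0.29] -6.4
[ 2.79  4.83 -0.29] -6.4
[ 2.24  5.11 -0.29] -6.4
[ 1.66  5.33 -0.29] -6.4
[ 1.06  5.48 -0.29] -6.4
```

View pics/w14.png

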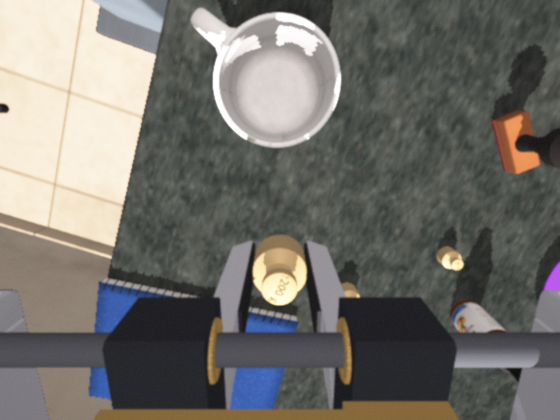

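View pics/c12.png

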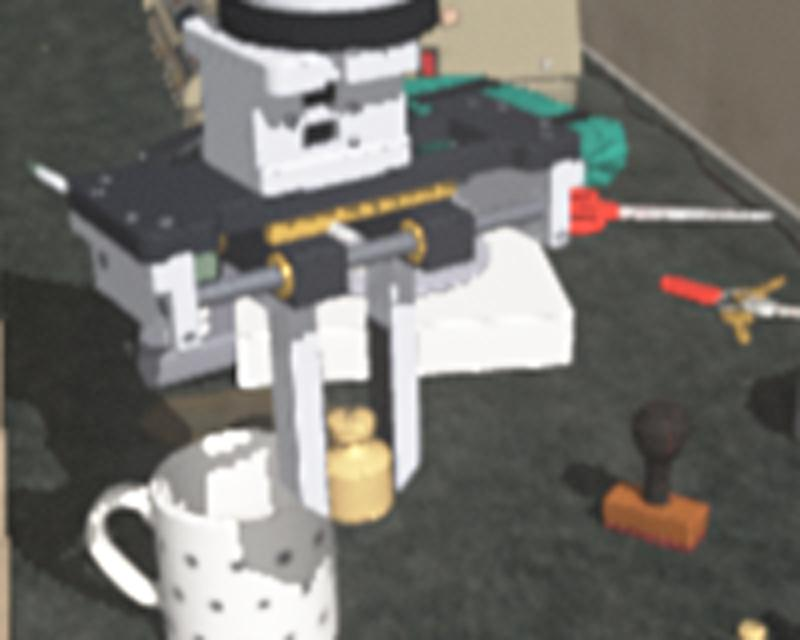

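Weight held upright (29 mm opening). Its underside is about 12 mm below the TCP. I'll carry it over the pan.

Call:
arm_command --plan '[4.6,3.16,-0.3,0,0,0,0.8,4.6,3.16,-0.3,0,0,0,0.8,4.6,3.16,-0.3,0,0,0,0.8,4.6,3.16,-0.3,0,0,0,0.8,4.6,3.16,-0.3,0,0,0,0.8,4.6,3.16,0,0,0,0,0.8,4.6,3.16,0,0,0,0,0.8,4.0,2.8,0,0,0,0,0.8]'

```text
time: 14.12
tool_pos: [0.5598, 0.1264, 0.1488]
ee_rot: [-3.136, -0.001, 1.902]
wrist_force: [0.3, -1.2, -2.6]
width: 0.0285
```

Call:
arm_command --plan '[0,0,0,0,0,0,0.8,0,0,0,0,0,0,0.8,0,0,0,0,0,0,0.8]'

```text
time: 14.5
tool_pos: [0.5605, 0.1232, 0.1509]
ee_rot: [-3.14, -0.0, 1.9]
wrist_force: [0.1, 0.0, -2.3]
width: 0.029
```

```bash
python3 - <<'E'
from h import *
o=robot.get_obs(); print(o['tool_pos'],o['ee_rot'],o['wrist_force'],o['width'])
s=snap('wrist','w15');snap('side','s15');crop('s15',180,90,320,200,5,'c12')
print(delta([.561,.1312,.06]), w2px(s,[.561,.1312,.06]))
E
```

```text
[0.5604708  0.12315775 0.15094025] [-3.13968317e+00 -5.20041865e-06  1.89990071e+00] [ 5.92480344e-02  1.37446977e-03 -2.32914605e+00] 0.02903898926823902
[0.74699181 0.27579175 9.16804197] (np.float64(283.97592526914366), np.float64(206.96268072709242))
```

View pics/w15.png

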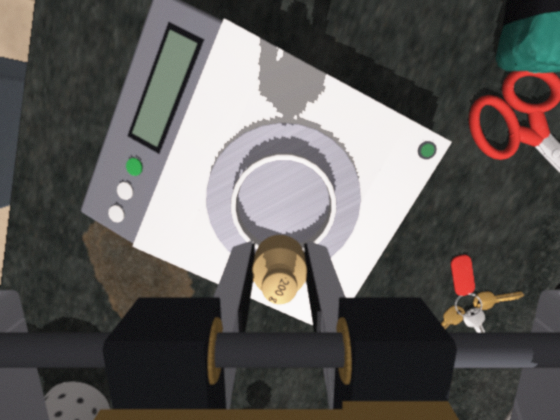

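View pics/c12.png

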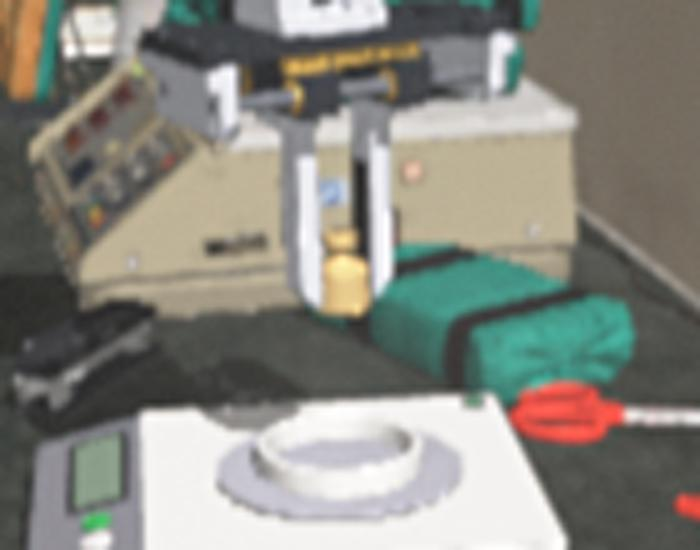

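Ring centre at (284,205) agrees with my estimate, which projects to (284,207). I'll align and lower.

Call:
arm_command --plan '[0.75,0.25,1.5,0,0,0,0.8,0,0,2.5,0,0,0,0.8,0,0,2.2,0,0,0,0.8,0,0,1.5,0,0,0,0.8,0,0,0.9,0,0,0,0.8,0,0,0.3,0,0,0,0.8,0,0,0,0,0,0,0.8]'

```text
time: 15.48
tool_pos: [0.5614, 0.1326, 0.0634]
ee_rot: [3.141, 0.0, 1.902]
wrist_force: [-0.7, 0.8, -1.9]
width: 0.0289
```

```bash
python3 - <<'E'
from h import *
o=robot.get_obs(); print(o['tool_pos'],o['wrist_force'],o['width'])
s=snap('wrist','w16');snap('side','s16');crop('s16',180,110,320,220,5,'c12')
E
```

```text
[0.56139343 0.13256221 0.06336906] [-0.73103217  0.81779479 -1.9262287 ] 0.02891043270571133
```

View pics/w16.png

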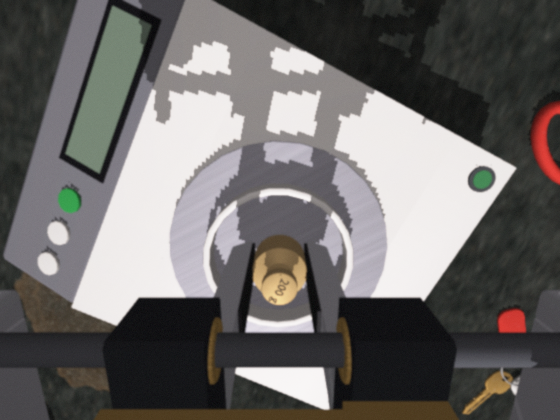

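View pics/c12.png

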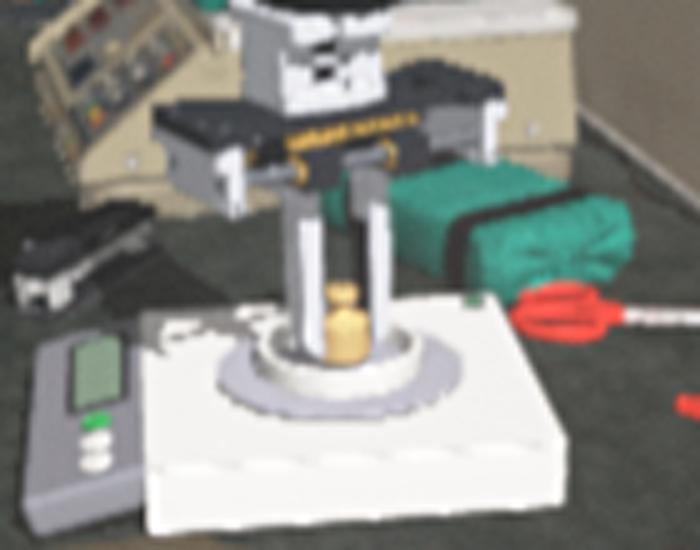

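Inside the ring and well centred. I'll lower to contact.

Call:
arm_command --plan '[0,0,0.2,0,0,0,0.8,0,0,0.2,0,0,0,0.8,0,0,0,0,0,0,0.8]'

```text
time: 15.95
tool_pos: [0.5608, 0.1325, 0.0586]
ee_rot: [-3.141, -0.0, 1.902]
wrist_force: [0.1, -0.9, -2.3]
width: 0.0291
```

Call:
arm_command --plan '[0,0,0.1,0,0,0,0.8,0,0,0,0,0,0,0.8]'

```text
time: 16.2
tool_pos: [0.5611, 0.1325, 0.0579]
ee_rot: [3.141, -0.0, 1.902]
wrist_force: [0.1, -0.3, -0.7]
width: 0.0286
```

Load came off at TCP z 0.058, so the pan face is at 0.046, exactly the home height. I'll release narrowly and lift.

Call:
arm_command --plan '[0,0,0.03,0,0,0,0.8,0,0,0,0,0,0,0.6,0,0,0,0,0,0,0.54,0,0,0,0,0,0,0.54]'

```text
time: 16.7
tool_pos: [0.5612, 0.1325, 0.0578]
ee_rot: [3.141, 0.0, 1.902]
wrist_force: [0.4, 0.9, 0.2]
width: 0.0432
```

```bash
python3 - <<'E'
from h import *
o=robot.get_obs(); print(o['tool_pos'],o['wrist_force'],o['width'])
s=snap('wrist','w17');snap('side','s17');crop('s17',180,110,320,220,5,'c12')
E
```

```text
[0.56119724 0.13252074 0.0578127 ] [0.43397566 0.86175258 0.24613232] 0.043233254349969406
```

View pics/w17.png

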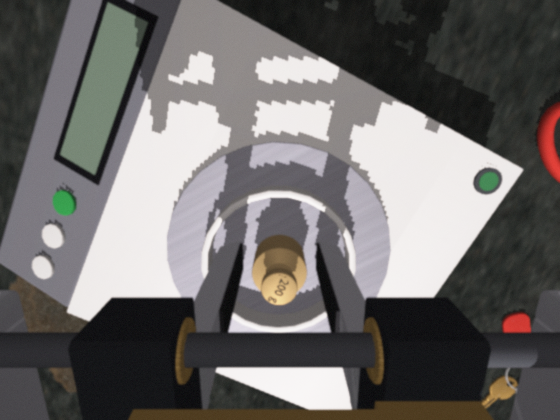

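View pics/c12.png

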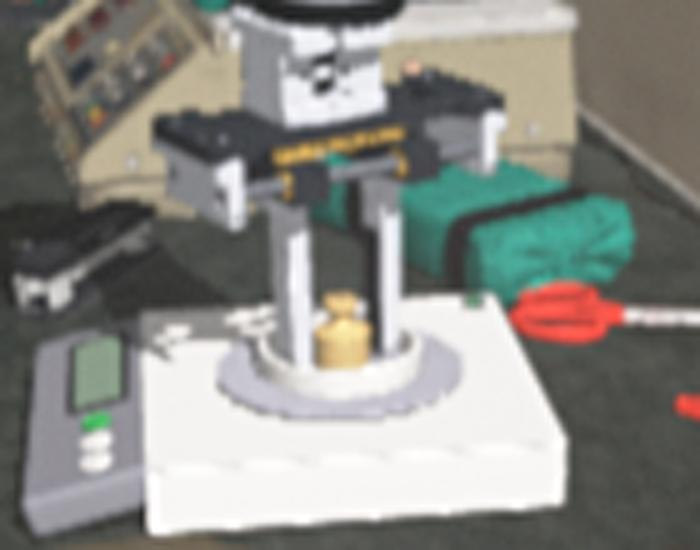

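The weight is standing free with both fingers clear of it. I'll lift straight up and move away.

Call:
arm_command --plan '[0,0,-1,0,0,0,0.54,0,0,-2.5,0,0,0,0.54,0,0,-4,0,0,0,0.54,0,0,-5,0,0,0,0.54,-4,-1,-3,0,0,0,0.54,-5,-3,0,0,0,0,0.54,-5,-3,0,0,0,0,0.54,0,0,0,0,0,0,0.54]'

```text
time: 17.8
tool_pos: [0.5398, -0.026, 0.2137]
ee_rot: [3.141, 0.001, 1.896]
wrist_force: [0.7, -0.7, 0.3]
width: 0.043
```

Call:
arm_command --plan '[-2,-3,0,0,0,0,0.54,0,0,0,0,0,0,0.54,0,0,0,0,0,0,0.54]'

```text
time: 18.18
tool_pos: [0.519, -0.0501, 0.213]
ee_rot: [3.14, -0.0, 1.903]
wrist_force: [0.4, -0.9, 0.7]
width: 0.0432
```

```bash
python3 - <<'E'
from h import *
o=robot.get_obs(); print(o['time'],o['tool_pos'],o['wrist_force'],o['width'])
snap('top','t18');snap('side','s18');crop('s18',180,130,320,220,5,'c12');crop('t18',100,180,240,335,4,'c13')
E
```

```text
18.175 [ 0.51898997 -0.05012696  0.21299053] [ 0.35708903 -0.91102086  0.7381674 ] 0.04323881133599962
```

View pics/c12.png

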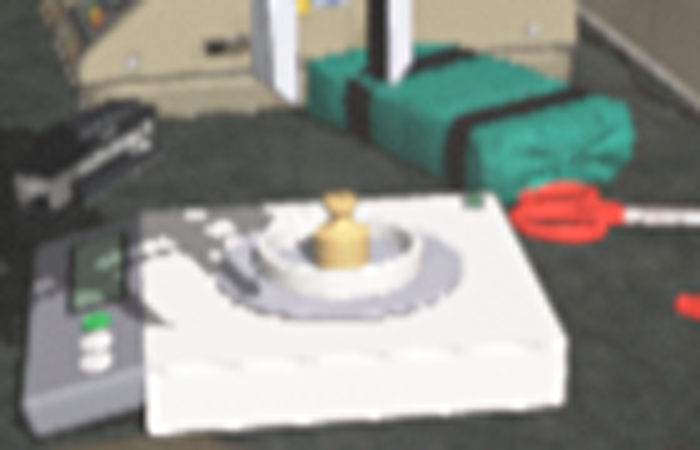

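View pics/t18.png

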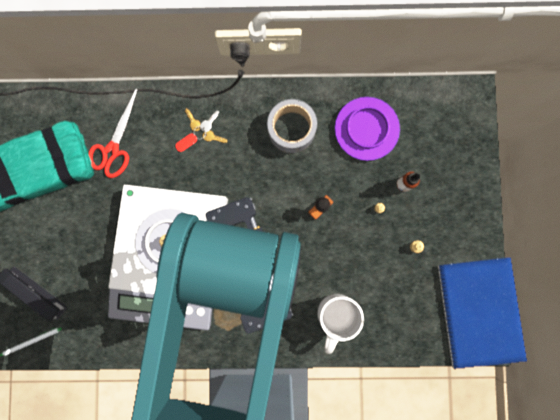

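View pics/s18.png

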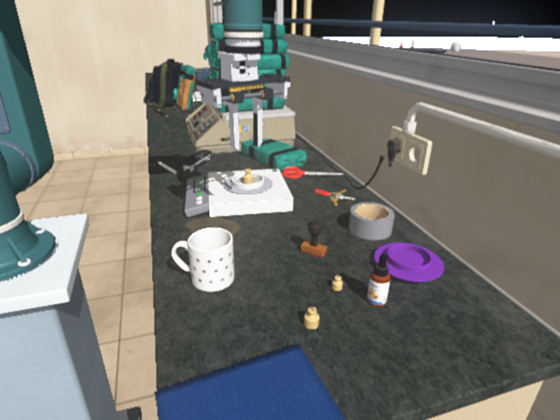

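The weight stands upright at (247,177) in the ring on a low, level pan. The mug, the stamp, the dropper bottle and the other two weights are at the same pixels as at the start. The arm touches nothing, so I'll hand in.

```bash
python3 -c "
from bench import close_job
print(close_job())"
```

```text
the job is handed in; nothing more can be done
None
```

The pan is seated in its socket and the 200 g weight stands upright inside its ring. I handed the job in at about 18 s.

**What I did:** My first push, with the fingers opened out inside the ring, made the pan lean about 0.14 rad, and one finger rode over the ring's low side. I lifted, closed the fingers and pushed towards the low side. After a peak of about 5 N the pan dropped. I then gripped the largest weight, lowered it into the ring until the load came off, released it and backed away.

**Last checks:**
- **Pan height:** contact when placing the weight put the pan face at about 46 mm, which is the home height.
- **Pan level:** it looks low and level in the side view. The combined camera fit gave a plate height of 44 mm and a tilt of 0.05 rad, about what I would expect from noise. The top view alone gave 38 mm and 0.13 rad. I set that aside because a near-vertical view barely shows tilt, and the contact height and the side view both disagree with it.
- **Other objects:** the two smaller weights, the mug, the stamp and the dropper bottle are standing where they were.
- **Forces:** the readings I took stayed at or below about 5 N.

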